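# Shim the rocking tube reader

## Task

The white tube reader rocks because its red foot, under the corner with the red tag, is too short: push the blue wedge along the bench, nose first, under that red foot until the foot sits on the wedge's flat top and the reader stands level. Then press down on the orange pad on the reader's opposite corner for about a second to check that it no longer rocks, and move away. Only push and press with the fingers: do not lift the wedge or the reader, do not shove the reader out of its place, and leave the other things alone.

Things in the scene. Friction and masses are not known exactly. Their poses are not given: they have to be found in the camera images.
- reader: White loose tube reader, case 190 x 190 mm, 2 kg, on four ball feet (radius 20 mm, 150 mm apart). Origin: bench level under its centre; z up, -x its keypad front, +y its left. Level: case from 30 to 90 mm up. The red foot at (-75, +75) mm is 10 mm shorter, so it leans about 0.09 rad onto it, the opposite foot off the bench. Driving the wedge in takes 3 to 10 N; friction holds the reader.
- short_foot (a point): Lowest point of the red short foot, at (-75, +75, 10) mm in the reader's frame, 20 mm inside both case sides. It touches the bench at the start and is 10 mm up when the reader is level. A red tag on the case's top and left side marks the corner right above it.
- wedge: Loose blue wedge, 150 mm long (its x), 60 mm wide, 0.14 kg. Origin: middle of its underside, z up. x points to the nose (1 mm thick at x = +75 mm); the ramp rises to 10 mm at x = +20 mm, then flat at 10 mm back to x = -67 mm, where an upright push lip (8 mm thick, 60 mm wide, 36 mm high) stands, its back face at x = -75 mm. Nudged sideways at the lip it turns about roughly x = +30 mm.
- pad_top (a point): Centre of the top of the orange round pad (radius 20 mm, 8 mm high) fixed on the reader's top at the corner opposite the red foot, (60, -60) mm in the reader's frame; 96 mm above the bench when level. Rigid: it does not travel when pressed.
- check_pad: The orange pad itself, part of the reader; origin at the centre of its underside.
- scissors: Orange-handled scissors lying flat, 150 mm long; origin near the pivot, on the bench. A bystander.
- marker: White and blue marker pen lying flat, 120 mm long, 13 mm high; origin under its middle. A bystander.
- tube_rack: White test-tube rack with tubes, 90 x 200 mm, 116 mm high; origin under its centre. A bystander.
- reagent_bottle: Amber bottle, radius 34 mm, 150 mm high; origin under its centre. A bystander.
- beaker: Glass beaker, radius 35 mm, 80 mm high; origin under its centre. A bystander.
- tip_box: White box with green lid, 88 x 123 mm, 63 mm high; origin under its centre. A bystander.
- stopper: Black rubber stopper, radius 19 mm, 30 mm high; origin under its centre. A bystander.
Things that resemble listed ones, but are neither listed nor needed, are in the scene too. Several things have the shape of the wedge; the one meant has the colours described above.

How it is judged:
By the outcome, as a careful person would: the job done as asked, in the order asked, and still so for the second after the job is handed in, with the robot touching nothing.
It also fails if it takes over 72 s, if anything falls off the work surface, if the arm or the gripper's body presses on something with over 40 N, if the wrist force passes 120 N, or if a joint passes its speed limit or range.

## Robot

A 6-joint arm with a two-finger parallel gripper is mounted at the origin on the work surface. World frame = base frame: x ahead of the robot, y to its left, z up, the work surface at z = 0. Lengths are in m, angles in degrees, forces in N, time in s.
With the tool pointing down it reaches from about 0.275 to 0.825 m from the base axis. Payload 5.2 kg.
Tool frame: the origin (TCP) lies on the centre line of the jaws, within the pads' length; the fingertips stand 8 mm ahead of it and the grasp point (between the pads) lies 11 mm behind it; z points along the fingers, y is the direction in which the jaws open and shut (so a half turn about z gives the same grasp; the last joint's range is limited). The gripper opens to 93 mm and grips with 3 to 60 N. Pads are 15 mm wide; open, the fingers measure 128 mm over their backs; the gripper's body (75 mm by 188 mm) begins 65 mm behind the grasp point.
Start: joints at [63.495, 14.817, 87.949, -0, 77.235, -11.62], TCP at [0.141, 0.532, 0.227] pointing down, gripper open.
Joint ranges: [-179.93, 179.93], [-52.35, 119.4], [10.71, 147.94], [-69.91, 249.91], [12.55, 155.21], [-178.61, 178.61]. Speed limits (degrees/s): [147.25, 147.25, 180, 180, 180, 180].

## Interface

Orientations are given as a 3x3 rotation matrix whose columns are the frame's x, y, z axes.
In Python, from bench import manip, optics, order gives the robot as it stands.
- The arm moves only by the tool send_rows, never from a script. Its argument "commands" is one flat list of numbers, 5 for each row, row after row: the shift along the tool's x, y, z each as a share of 1000 mm, from -1 to 1, then the turn about the tool's z as a share of 90 degrees, from -1 to 1, then the opening, from -1 (shut) to 1 (fully open). A call has 1 to 5 rows; each row is the pose to reach, as a shift and turn from the pose commanded when the call began, along the tool's axes at that moment; what a row does not reach only later rows make up. A row lasts 1/12 s, in which the tool goes at most 41.7 mm and 7.16 degrees, less where a joint would pass 70% of its speed; a pose out of reach is approached as far as the arm can. A call with a number of a shift or a turn outside -1 to 1 is refused whole. A call with a gripper value outside its range is refused whole. The fingers move at their own pace and stop on an object; the grip force is fixed at half the most. Time passes only in rows, so rows that repeat a pose let the fingers close. It gives the time, the measured TCP pose, the force and the opening at its end, in the units of the state.
- manip.observe(): the state, without advancing time (a new reading comes with each control period).
- optics.camera(name): name is "scene" or "top"; returns the picture (384x512x3 uint8, red, green, blue); there is no depth.
- optics.camera_params(name): a dict with "intrinsics" (3x3 intrinsics, pixels), "origin" and "orientation" of the camera in the world. Camera axes: x right, y down, z forward; pixel columns grow to the right and rows downward; lengths in m; the calibration is good to about 2 mm. A picture is of the moment at which its call begins. camera_params takes no time and is no camera call.
- order.finish_job(): hands the job in, once; it reports no verdict.
The state is a dict: "time": time; "q": joint angles; "dq": joint speeds; "joint_torque": joint torques, N m; "tool_pos": TCP position; "tool_rot": TCP orientation; "wrist_force": force on the tool from outside, world axes, zero at the start; "moment": the same for the moment, N m; "gripper_width": finger opening in m.
Only numpy, scipy, OpenCV 4.12 (cv2) and the standard library are available. Lean on these libraries where they do the work, as an engineer would, in place of code of your own. Each camera call takes 0.05 s, during which the arm holds its last target. There are 200 camera calls.

## Working session

There is one attempt and no reset: what is moved stays moved. The work goes in short steps, Python scripts to look and compute and a tool call to move; the robot and the scene stay as the last step left them, time stands still between calls to the robot, and variables do not carry over. Pictures are saved under pics/ and viewed, about 8 in all and at most 12, crops included, and the job is handed in when it is done.

Besides the shell and the picture viewer there is one more tool, called as name(argument=value, ...) on one line, values as JSON. send_rows: Moves the arm, as the interface text tells. Its arguments: {"type":"object","properties":{"commands":{"type":"array","items":{"type":"number"}}},"required":["commands"]}

```bash
mkdir -p pics
cat > h.py <<'E'
import numpy as np, cv2
from bench import manip, optics, order
def snap(n,f):
    im=optics.camera(n); cv2.imwrite(f'pics/{f}.png',im[:,:,::-1]); return im
def crop(f,x0,y0,x1,y1,s,out):
    im=cv2.imread(f'pics/{f}.png')[y0:y1,x0:x1]; cv2.imwrite(f'pics/{out}.png',cv2.resize(im,None,fx=s,fy=s,interpolation=cv2.INTER_CUBIC))
def ray(n,uv,z):
    p=optics.camera_params(n);K=np.array(p['intrinsics']);R=np.array(p['orientation']);o=np.array(p['origin'])
    d=R@np.linalg.solve(K,[uv[0],uv[1],1]); return o+d*(z-o[2])/d[2]
def proj(n,P):
    p=optics.camera_params(n);K=np.array(p['intrinsics']);R=np.array(p['orientation']);o=np.array(p['origin'])
    c=K@(R.T@(np.array(P)-o)); return c[:2]/c[2]
E
python3 - <<'E'
from h import *
a=snap('top','top0');b=snap('scene','scene0')
cv2.imwrite('pics/both0.png',cv2.resize(np.vstack([a,b])[:,:,::-1],None,fx=.78,fy=.78))
for n in('top','scene'):print(optics.camera_params(n))
print(manip.observe())
E
```

```text
{'intrinsics': array([[486.29749825,   0.        , 261.05298759],
       [  0.        , 486.29749825, 194.01688587],
       [  0.        ,   0.        ,   1.        ]]), 'origin': array([0.47347641, 0.09932837, 1.35014889]), 'orientation': array([[-0.02517017, -0.99768689,  0.06314531],
       [-0.99956894,  0.02416214, -0.0166769 ],
       [ 0.0151126 , -0.06353785, -0.997865  ]])}
{'intrinsics': array([[375.47398864,   0.        , 258.65703152],
       [  0.        , 375.47398864, 191.66470176],
       [  0.        ,   0.        ,   1.        ]]), 'origin': array([ 1.16188986, -0.0057399 ,  0.97089367]), 'orientation': array([[ 0.14430378,  0.80409424, -0.57672253],
       [ 0.98953101, -0.11597157,  0.08590092],
       [ 0.00218902, -0.58308066, -0.81241132]])}
{'time': 0.1, 'q': array([ 6.34949346e+01,  1.48551159e+01,  8.80042248e+01, -1.94686132e-03,
        7.72350356e+01, -1.16204496e+01]), 'dq': array([ 0.11685079, -0.15256581, -0.04880453,  0.06423361,  0.03199347,
       -0.01481455]), 'joint_torque': array([ 1.63137091e-03, -4.38202858e+01, -2.84642726e+01,  7.18594389e-02,
        3.61408805e-02, -6.23998244e-05]), 'tool_pos': array([0.14105869, 0.53110702, 0.22590461]), 'tool_rot': array([[-9.66446916e-01,  2.56865454e-01, -7.05440226e-04],
       [ 2.56866248e-01,  9.66445815e-01, -1.48883833e-03],
       [ 2.99338621e-04, -1.62008700e-03, -9.99998643e-01]]), 'wrist_force': array([ 0.65345974, -0.17052341,  0.25710681]), 'moment': array([-0.02543121,  0.05310631, -0.00058403]), 'gripper_width': 0.0928837613927372}
```

View pics/top0.png

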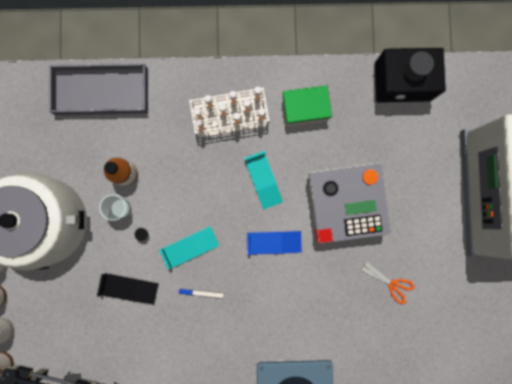

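View pics/scene0.png

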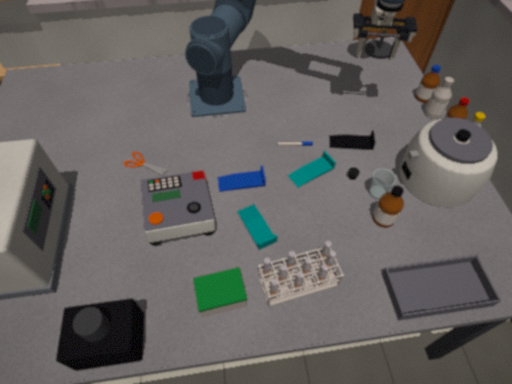

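Candidates for the wedge in the top view: blue (275,243), teal (190,248), teal (264,180) and black (128,289). The blue one fits the description, with its lip at the left (249,243) and its nose at the right (301,242) pointing at the reader. The red tag is at (324,236) and the orange pad at (371,177). Next is a close crop to check this.

Run:
```python
from h import *
crop('top0',235,155,400,265,4.8,'c0')
```

```text
(no output)
```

View pics/c0.png

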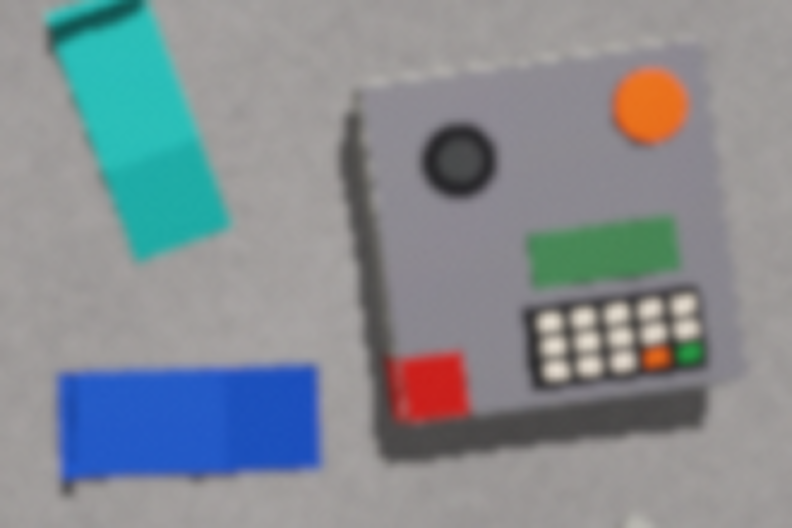

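```bash
cat >> h.py <<'E'
from scipy.optimize import least_squares
from scipy.spatial.transform import Rotation as Ro
def fit(n,loc,pix,x0,tilt=0.):
    loc=np.array(loc,float)/1000;c=np.array([0,0,.02])
    T=Ro.from_rotvec(tilt*np.array([1,1,0])/2**.5).as_matrix()
    def w(s,l=loc): return ((l-c)@T.T+c)@Ro.from_euler('z',s[2]).as_matrix().T+[s[0],s[1],0]
    r=least_squares(lambda s:np.concatenate([proj(n,p)-q for p,q in zip(w(s),pix)]),x0)
    return r.x,r.fun,w
RL=[(95,95,90),(95,-95,90),(-95,-95,90),(-95,95,90),(60,-60,98)]
E
python3 - <<'E'
from h import *
f=lambda L:[(234.6+x/4.8,154.6+y/4.8) for x,y in L]
R=f([(358,85),(703,42),(745,375),(393,420),(651,104)])
for t in(-.094,0,.094):
    s,e,w=fit('top',RL,R,[.45,-.1,0],t); print(t,s,np.round(e,1))
    foot=w(s,np.array([[-.075,.075,.03]]))[0];print('foot',foot,'pad',w(s,np.array([[.06,-.06,.098]]))[0])
W=f([(318,366),(321,467),(58,374),(64,480)])
WL=[(75,30,1),(75,-30,1),(-75,30,36),(-75,-30,36)]
WL=[(75,30,1),(75,-30,1)]; 
# wedge nose: left (y+) faces +x world if x->-y : top edge in image is +y of wedge
s,e,w=fit('top',[(75,30,1),(75,-30,1),(-75,30,36),(-75,-30,36)],W,[.35,.05,-1.57]);print(s,np.round(e,1))
for p in W:print(ray('top',p,.001),ray('top',p,.036))
print(f([(0,0)]))
E
```

```text
-0.094 [ 0.53058284 -0.1543468   0.0959367 ] [-0.9 -1.5  0.2 -1.6  0.3  1.7  0.6  0.9 -0.3  0.5]
foot [ 0.44838058 -0.08657669  0.02000032] pad [ 0.59011631 -0.20342805  0.10562007]
0 [ 0.5259649  -0.15059754  0.08933396] [-0.5 -2.  -0.4 -1.1  0.3  1.8  1.   0.9 -0.4  0.4]
foot [ 0.44457283 -0.08258775  0.03      ] pad [ 0.59107855 -0.20500537  0.098     ]
0.094 [ 0.52152173 -0.14697326  0.08292297] [-0.1 -2.4 -1.4 -0.4  0.3  1.9  1.8  0.5 -0.7  0.5]
foot [ 0.44164113 -0.07935206  0.03991138] pad [ 0.59158721 -0.20628568  0.08969123]
[ 0.42454706  0.04339043 -1.56339981] [ 0.2 -0.4  0.4  0.3  0.  -0.1 -0.5  0.2]
[ 0.45396712 -0.03087698  0.001     ] [ 0.45447324 -0.02749916  0.036     ]
[ 0.39597713 -0.03084439  0.001     ] [ 0.39798763 -0.02746741  0.036     ]
[0.45317615 0.11919211 0.001     ] [0.45370278 0.1186768  0.036     ]
[0.39239806 0.11716204 0.001     ] [0.39450141 0.1166994  0.036     ]
[(234.6, 154.6)]
```

Run:
```python
from h import *
f=lambda L:[(234.6+x/4.8,154.6+y/4.8) for x,y in L]
R=f([(364,85),(703,42),(745,375),(401,420),(651,104)])
L=[(91,91,90),(91,-91,90),(-91,-91,90),(-91,91,90),(60,-60,98)]
s,e,w=fit('top',L,R,[.45,-.1,0],-.094); print(s,np.round(e,1))
print('foot',w(s,np.array([[-.075,.075,.03]]))[0])
for z in [(60,-60,98)]:print(w(s,np.array([z])/1000)[0])
for p in w(s,np.array(L)/1000):print(np.round(proj('scene',p),1),end=' ')
crop('scene0',130,130,280,250,5,'c1')
```

```text
[ 0.53050313 -0.15591495  0.0997366 ] [ 0.1 -0.  -0.7  0.  -0.7  0.3  1.1 -0.6  0.2  0.4]
foot [ 0.44804394 -0.08845769  0.02000032]
[ 0.59022267 -0.20476962  0.10562007]
[212.1 218.2] [144.  229.7] [140.6 179.8] [202.1 170.9] [154.6 216.8]
```

View pics/c1.png

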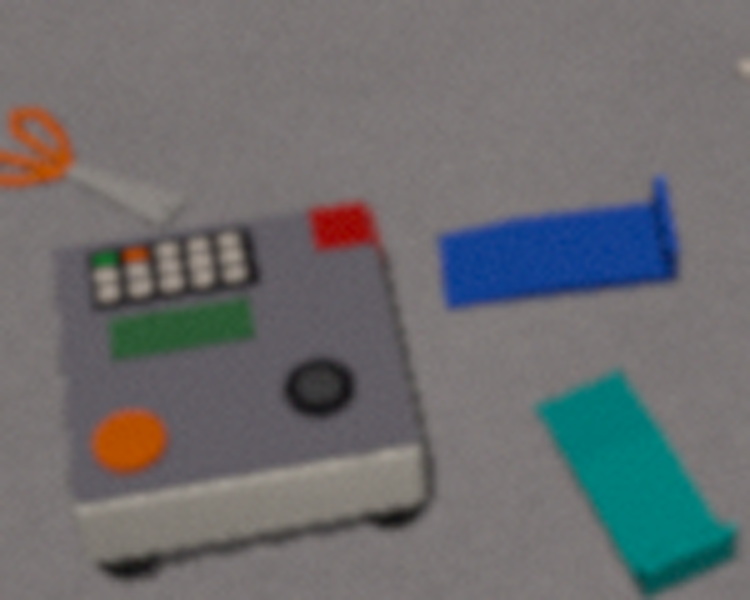

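```bash
cat >> h.py <<'E'
def go(x,y,z,hd):
    s=manip.observe();R=np.array(s['tool_rot']);p=np.array(s['tool_pos'])
    d=R.T@(np.array([x,y,z])-p);h=np.degrees(np.arctan2(R[1,0],R[0,0]))
    print('shift',np.round(d,4),'turn',round(((h-hd+180)%360-180)/90,4),'t',round(s['time'],2),'pos',np.round(p,4),'hd',round(h,2),'F',np.round(s['wrist_force'],1))
E
python3 -c "
from h import *
go(.485,.1135,.22,90)"
```

```text
shift [-0.4397 -0.3152  0.0063] turn 0.8346 t 0.1 pos [0.1411 0.5311 0.2259] hd 165.12 F [ 0.7 -0.2  0.3]
```

send_rows(commands=[-0.44, -0.315, 0, 0.835, -1, -0.44, -0.315, 0, 0.835, -1, -0.44, -0.315, 0, 0.835, -1, -0.44, -0.315, 0, 0.835, -1, -0.44, -0.315, 0, 0.835, -1])

```text
time: 0.52
tool_pos: [0.2742, 0.3692, 0.2263]
tool_rot: [[-0.629, 0.777, -0.0], [0.777, 0.629, -0.0], [-0.0, -0.001, -1.0]]
wrist_force: [0.7, 0.2, -0.1]
gripper_width: 0.0641
```

```bash
python3 -c "
from h import *
go(.485,.1135,.22,90)"
```

```text
shift [-0.3314  0.0029  0.0063] turn 0.4334 t 0.52 pos [0.2742 0.3692 0.2263] hd 129.01 F [ 0.7  0.2 -0.1]
```

send_rows(commands=[-0.331, 0.003, 0.006, 0.433, -1, -0.331, 0.003, 0.006, 0.433, -1, -0.331, 0.003, 0.006, 0.433, -1, -0.331, 0.003, 0.006, 0.433, -1, -0.331, 0.003, 0.006, 0.433, -1])

```text
time: 0.93
tool_pos: [0.4079, 0.209, 0.2227]
tool_rot: [[-0.055, 0.999, -0.0], [0.999, 0.055, 0.0], [0.0, -0.0, -1.0]]
wrist_force: [1.4, 0.9, -0.7]
gripper_width: 0.031
```

```bash
python3 -c "
from h import *
go(.485,.1135,.10,90)"
```

```text
shift [-0.0996  0.0718  0.1227] turn 0.0348 t 0.93 pos [0.4079 0.209  0.2227] hd 93.14 F [ 1.4  0.9 -0.7]
```

send_rows(commands=[-0.1, 0.072, 0.123, 0.035, -1, -0.1, 0.072, 0.123, 0.035, -1, -0.1, 0.072, 0.123, 0.035, -1, -0.1, 0.072, 0.123, 0.035, -1, -0.1, 0.072, 0.123, 0.035, -1])

```text
time: 1.35
tool_pos: [0.4849, 0.112, 0.0953]
tool_rot: [[-0.003, 1.0, -0.006], [1.0, 0.003, -0.001], [-0.001, -0.006, -1.0]]
wrist_force: [0.0, -1.1, 0.7]
gripper_width: 0.0012
```

```bash
python3 -c "
from h import *
go(.485,.114,.021,90)"
```

```text
shift [0.0021 0.0006 0.0742] turn 0.0019 t 1.35 pos [0.4849 0.112  0.0953] hd 90.17 F [ 0.  -1.1  0.7]
```

send_rows(commands=[0.001, 0, 0.04, 0, -1, 0.001, 0, 0.076, 0, -1, 0.001, 0, 0.076, 0, -1, 0.001, 0, 0.076, 0, -1])

```text
time: 1.68
tool_pos: [0.4832, 0.1168, 0.023]
tool_rot: [[-0.006, 1.0, -0.005], [1.0, 0.006, 0.0], [0.0, -0.005, -1.0]]
wrist_force: [-0.3, 0.9, 0.1]
gripper_width: 0.0007
```

```bash
python3 -c "
from h import *
go(.452,.114,.021,90)"
```

```text
shift [-0.0026 -0.0313  0.0021] turn 0.0039 t 1.68 pos [0.4832 0.1168 0.023 ] hd 90.35 F [-0.3  0.9  0.1]
```

Nudge the lip gradually toward −x.

send_rows(commands=[-0.001, -0.007, 0.001, 0, -1, -0.001, -0.014, 0.001, 0, -1, -0.001, -0.021, 0.001, 0, -1, -0.001, -0.027, 0.001, 0, -1, -0.001, -0.029, 0.001, 0, -1])

```text
time: 2.1
tool_pos: [0.4556, 0.1155, 0.0241]
tool_rot: [[-0.006, 1.0, 0.002], [1.0, 0.006, 0.0], [0.0, 0.002, -1.0]]
wrist_force: [0.9, -0.3, 0.9]
gripper_width: 0.0009
```

```bash
python3 -c "
from h import *
go(.452,.114,.021,90)
snap('top','top1');crop('top1',225,155,375,265,5,'c2')"
```

```text
shift [-0.0015 -0.0036  0.0031] turn 0.0041 t 2.1 pos [0.4556 0.1155 0.0241] hd 90.37 F [ 0.9 -0.3  0.9]
```

View pics/c2.png

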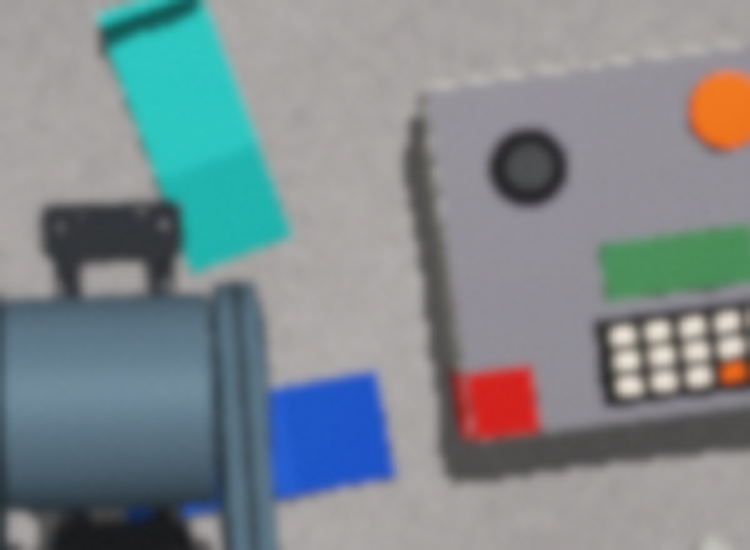

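The wedge has turned toward the foot; its nose corners are at crop (375,374) and (394,476).

```bash
python3 -c "
from h import *
P=[ray('top',(224.6+x/5,154.6+y/5),.001) for x,y in((375,374),(394,476))]
a,b=P;m=(a+b)/2;n=a-b;h=np.arctan2(n[1],n[0])-np.pi/2
d=np.array([np.cos(h),np.sin(h)]);print(a,b,np.linalg.norm(n),np.degrees(h),m)
f=np.array([.4475,-.087])-m[:2];print('along',f@d,'lat(+x side)',f@[-d[1],d[0]]);print('lipback',m[:2]-.15*d)
"
```

```text
[ 0.45805967 -0.02753169  0.001     ] [ 0.40158491 -0.03634513  0.001     ] 0.05715832651577625 -81.12997333042024 [ 0.42982229 -0.03193841  0.001     ]
along 0.05712887595143741 lat(+x side) 0.00897615552965141
lipback [0.40669326 0.11626769]
```

send_rows(commands=[-0.001, -0.002, 0.001, 0, -1, -0.001, -0.005, 0.001, 0, -1, -0.001, -0.008, 0.001, 0, -1, -0.001, -0.008, 0.001, 0, -1])

```text
time: 2.48
tool_pos: [0.4475, 0.1141, 0.0218]
tool_rot: [[-0.006, 1.0, -0.001], [1.0, 0.006, -0.0], [-0.0, -0.001, -1.0]]
wrist_force: [0.2, -0.3, 0.4]
gripper_width: 0.0005
```

send_rows(commands=[0, 0.02, 0, 0, -1, 0, 0.03, -0.03, 0, -1, 0, 0.03, -0.08, 0, -0.57, 0.06, 0.03, -0.08, 0, -0.57, 0.06, 0.03, -0.08, 0, -0.57])

```text
time: 2.9
tool_pos: [0.48, 0.1758, 0.1046]
tool_rot: [[-0.003, 1.0, 0.005], [1.0, 0.003, 0.002], [0.002, 0.005, -1.0]]
wrist_force: [-0.7, 0.4, 0.5]
gripper_width: 0.0161
```

```bash
python3 -c "
from h import *
go(.400,.155,.09,103)"
```

```text
shift [-0.0206 -0.0802  0.0142] turn -0.1426 t 2.9 pos [0.48   0.1758 0.1046] hd 90.17 F [-0.7  0.4  0.5]
```

send_rows(commands=[0.06, -0.09, 0, -0.14, -0.57, 0.06, -0.09, 0, -0.14, -0.57, 0.06, -0.09, 0, -0.14, -0.57, 0.06, -0.09, 0, -0.14, -0.57])

```text
time: 3.23
tool_pos: [0.382, 0.2353, 0.1011]
tool_rot: [[-0.227, 0.974, -0.005], [0.974, 0.227, -0.001], [0.001, -0.005, -1.0]]
wrist_force: [-0.1, -1.1, -0.9]
gripper_width: 0.0196
```

```bash
python3 -c "
from h import *
go(.400,.155,.025,103)
snap('top','top2');crop('top2',215,195,345,275,6,'c3')"
```

```text
shift [-0.0823 -0.0003  0.076 ] turn 0.0016 t 3.23 pos [0.382  0.2353 0.1011] hd 103.15 F [-0.1 -1.1 -0.9]
```

View pics/c3.png

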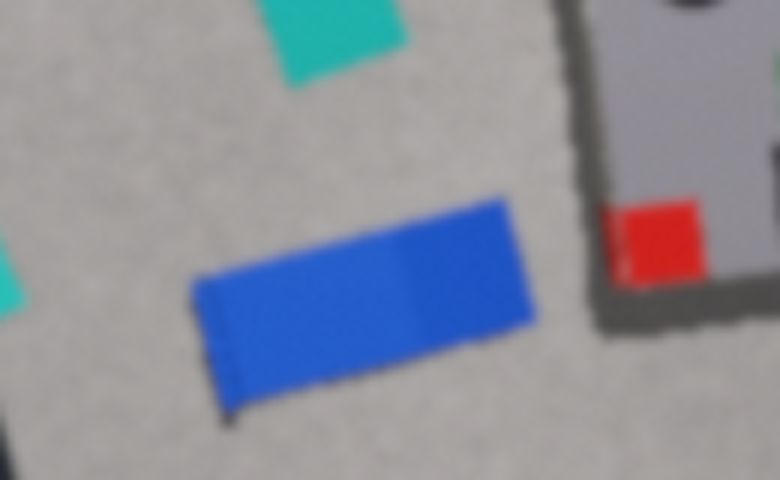

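The full wedge is visible now: nose corners at crop (504,199) and (536,322), lip-top back corners at (192,282) and (226,408).

```bash
cat > w.py <<'E'
from h import *
def wedge(pix,guess=(.41,.04,-1.35),foot=(.4475,-.087)):
    s,e,w=fit('top',[(75,30,1),(75,-30,1),(-75,30,36),(-75,-30,36)],pix,guess)
    h=s[2];d=np.array([np.cos(h),np.sin(h)]);f=np.array(foot)-s[:2]
    print('centre',s[:2],'hd',np.degrees(h),'res',np.round(e,1),'foot in wedge',f@d,f@[-d[1],d[0]],'lipback',s[:2]-.075*d)
E
python3 -c "
from w import *
wedge([(214.6+x/6,194.6+y/6) for x,y in((504,199),(536,322),(192,282),(226,408))])
"
```

```text
centre [0.41767411 0.04051481] hd -76.99436595087833 res [ 0.3 -0.4  0.5  0.1 -0.3 -0.2 -0.5  0.5] foot in wedge 0.13095601319332362 0.0003639858031733202 lipback [0.4007956 0.1135909]
```

```bash
python3 -c "
from h import *
go(.3958,.1355,.022,103)"
```

```text
shift [-0.099  -0.0117  0.0796] turn 0.0014 t 3.28 pos [0.3849 0.2346 0.1015] hd 103.13 F [ 0.7  0.  -0.4]
```

send_rows(commands=[-0.081, 0, 0, 0, -0.57, -0.098, 0, 0.03, 0, -0.57, -0.1, 0, 0.07, 0, -0.57, -0.1, 0, 0.079, 0, -0.57, -0.1, 0, 0.079, 0, -0.57])

```text
time: 3.7
tool_pos: [0.4082, 0.134, 0.0195]
tool_rot: [[-0.22, 0.975, -0.007], [0.975, 0.22, -0.001], [0.001, -0.007, -1.0]]
wrist_force: [-0.1, -0.8, -0.2]
gripper_width: 0.0203
```

```bash
python3 -c "
from h import *
go(.431,-.017,.022,103)"
```

```text
shift [-0.1523 -0.0111 -0.0025] turn -0.003 t 3.7 pos [0.4082 0.134  0.0195] hd 102.73 F [-0.1 -0.8 -0.2]
```

send_rows(commands=[0, -0.011, -0.002, 0, -0.57, 0, -0.011, -0.002, 0, -0.57, -0.006, -0.011, -0.002, 0, -0.57, -0.012, -0.011, -0.002, 0, -0.57, -0.018, -0.011, -0.002, 0, -0.57])

```text
time: 4.12
tool_pos: [0.4043, 0.1165, 0.0261]
tool_rot: [[-0.225, 0.974, 0.003], [0.974, 0.225, 0.0], [-0.0, 0.003, -1.0]]
wrist_force: [-0.7, 2.0, 1.8]
gripper_width: 0.0202
```

send_rows(commands=[-0.007, 0, 0, 0, -0.57, -0.014, 0, 0, 0, -0.57, -0.021, 0, 0, 0, -0.57, -0.028, 0, 0, 0, -0.57, -0.035, 0, 0, 0, -0.57])

```text
time: 4.53
tool_pos: [0.4112, 0.0815, 0.0249]
tool_rot: [[-0.224, 0.975, -0.0], [0.975, 0.224, 0.0], [0.0, -0.0, -1.0]]
wrist_force: [-1.4, 1.6, 1.6]
gripper_width: 0.0199
```

```bash
python3 -c "
from h import *
go(.431,-.017,.022,103)
snap('top','top3');crop('top3',215,155,345,275,5,'c4')"
```

```text
shift [-0.1004 -0.0027  0.0029] turn -0.0008 t 4.53 pos [0.4112 0.0815 0.0249] hd 102.93 F [-1.4  1.6  1.6]
```

View pics/c4.png

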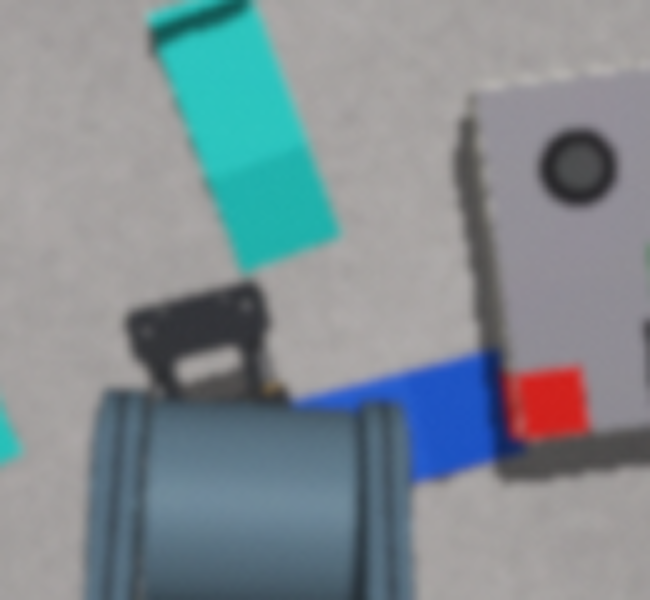

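The wedge is entering straight under the tag, its nose just below the case edge at crop (510,400). Keep driving and watch the force.

send_rows(commands=[-0.006, 0, 0, 0, -0.57, -0.012, 0, 0, 0, -0.57, -0.018, 0, 0, 0, -0.57, -0.024, -0.001, 0, 0, -0.57, -0.03, -0.001, 0.001, 0, -0.57])

```text
time: 5.0
tool_pos: [0.4161, 0.0536, 0.024]
tool_rot: [[-0.223, 0.975, -0.001], [0.975, 0.223, 0.002], [0.002, -0.001, -1.0]]
wrist_force: [-2.6, 9.9, 8.6]
gripper_width: 0.02
```

send_rows(commands=[-0.006, 0, 0, 0, -0.57, -0.012, 0, 0, 0, -0.57, -0.018, 0, 0, 0, -0.57, -0.024, -0.001, 0, 0, -0.57, -0.03, -0.001, 0.001, 0, -0.57])

```text
time: 5.42
tool_pos: [0.4217, 0.0242, 0.023]
tool_rot: [[-0.223, 0.975, -0.001], [0.975, 0.224, 0.002], [0.002, -0.001, -1.0]]
wrist_force: [-1.9, 9.4, 7.3]
gripper_width: 0.02
```

```bash
python3 -c "
from h import *
go(.431,-.017,.022,103)"
```

```text
shift [-0.0422 -0.0001  0.0009] turn -0.0009 t 5.42 pos [0.4217 0.0242 0.023 ] hd 102.91 F [-1.9  9.4  7.3]
```

send_rows(commands=[-0.006, 0, 0, 0, -0.57, -0.012, 0, 0, 0, -0.57, -0.018, 0, 0, 0, -0.57, -0.024, 0, 0, 0, -0.57, -0.03, 0, 0, 0, -0.57])

```text
time: 5.83
tool_pos: [0.4276, -0.0042, 0.0228]
tool_rot: [[-0.223, 0.975, -0.003], [0.975, 0.223, 0.004], [0.004, -0.002, -1.0]]
wrist_force: [-3.4, 12.5, 9.1]
gripper_width: 0.0199
```

send_rows(commands=[-0.006, 0, 0, 0, -0.57, -0.012, 0, 0, 0, -0.57, -0.012, 0, 0, 0, -0.57])

```text
time: 6.08
tool_pos: [0.4309, -0.0173, 0.0227]
tool_rot: [[-0.224, 0.975, -0.002], [0.975, 0.224, 0.002], [0.002, -0.002, -1.0]]
wrist_force: [-1.2, 3.3, 2.6]
gripper_width: 0.0198
```

send_rows(commands=[0.01, 0, 0, 0, -0.57, 0.03, 0, 0, 0, -0.57, 0.05, 0, -0.03, 0, -0.57, 0.09, 0, -0.07, 0, -1, 0.13, 0, -0.11, 0, -1])

```text
time: 6.5
tool_pos: [0.4065, 0.0894, 0.1124]
tool_rot: [[-0.223, 0.975, -0.002], [0.975, 0.223, -0.0], [-0.0, -0.002, -1.0]]
wrist_force: [1.1, 0.3, -0.4]
gripper_width: 0.0112
```

send_rows(commands=[0.04, 0, -0.04, 0, -1, 0.07, 0, -0.04, 0, -1, 0.07, 0, -0.04, 0, -1, 0.07, 0, -0.04, 0, -1])

```text
time: 6.83
tool_pos: [0.3914, 0.1588, 0.1525]
tool_rot: [[-0.23, 0.973, 0.002], [0.973, 0.23, -0.0], [-0.001, 0.002, -1.0]]
wrist_force: [-0.2, -0.4, -0.5]
gripper_width: 0.0003
```

```bash
python3 -c "
from h import *
go(.431,-.017,.022,103)
snap('top','top4');crop('top4',235,155,400,265,4.8,'c5')
snap('scene','scene4');crop('scene4',130,130,280,250,5,'c6')"
```

```text
shift [-0.1801 -0.0021  0.1306] turn 0.003 t 6.83 pos [0.3914 0.1588 0.1525] hd 103.27 F [-0.2 -0.4 -0.5]
```

View pics/c5.png

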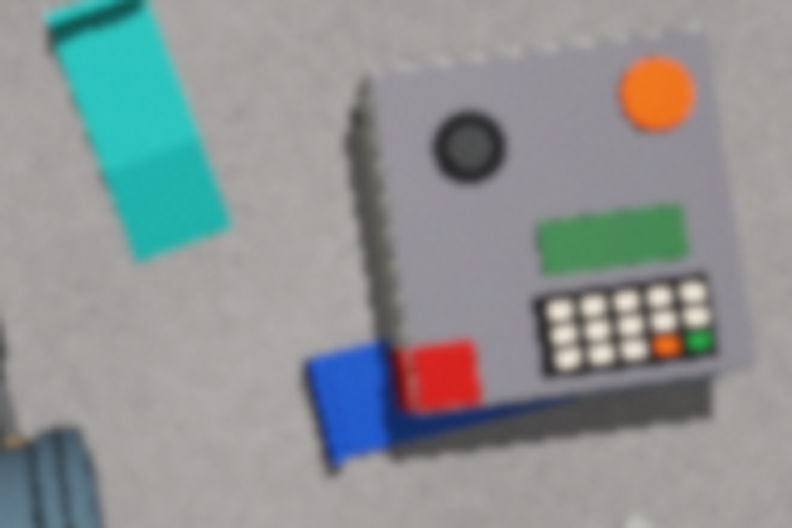

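View pics/c6.png

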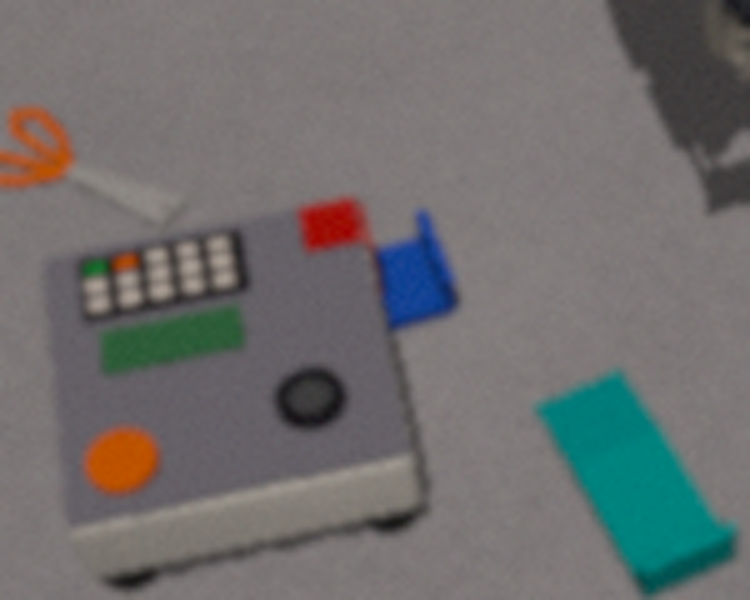

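The wedge is under the red foot, its lip at about crop (320,410) outside the case. The reader's top has shifted as levelling would make it. Next I check the fit.

Run:
```python
from w import *
L=[(91,91,90),(91,-91,90),(-91,-91,90),(-91,91,90),(60,-60,98)]
T=[(234.6+x/4.8,154.6+y/4.8) for x,y in [(374,75),(708,32),(752,362),(412,412),(657,92)]]
S=[(129.6+x/5,129.6+y/5) for x,y in [(412,458),(74,527),(47,262),(359,203),(122,460)]]
# both cameras, pose + tilt free (camera offset in scene allowed)
loc=np.array(L)/1000;c=np.array([0,0,.02])
def w(s,l): return ((l-c)@Ro.from_rotvec(s[3]*np.array([1,1,0])/2**.5).as_matrix().T+c)@Ro.from_euler('z',s[2]).as_matrix().T+[s[0],s[1],0]
S0=[(129.6+x/5,129.6+y/5) for x,y in [(418,447),(78,497),(57,250),(373,204),(130,440)]]
T0=[(234.6+x/4.8,154.6+y/4.8) for x,y in [(364,85),(703,42),(745,375),(401,420),(651,104)]]
for t,s_ in((T0,S0),(T,S)):
    r=least_squares(lambda s:np.concatenate([np.concatenate([proj('top',p)-a,proj('scene',p)-b-s[4:]]) for p,a,b in zip(w(s,loc),t,s_)]),[.53,-.155,.1,0,0,0])
    s=r.x;print(np.round(s,4),np.abs(r.fun).max());foot=w(s,np.array([[-.075,.075,.03]]))[0];print('foot',foot,'pad',w(s,np.array([[.06,-.06,.098]]))[0])
# wedge from lip top corners only
a,b=[ray('top',(234.6+x/4.8,154.6+y/4.8),.036) for x,y in((307,357),(332,463))]
n=(a-b)[:2];h=np.arctan2(n[1],n[0])-np.pi/2;d=np.array([np.cos(h),np.sin(h)]);m=(a+b)[:2]/2+.075*d
f=foot[:2]-m;print('wedge hd',np.degrees(h),np.linalg.norm(n),m,'foot in wedge',f@d,f@[-d[1],d[0]])
```

```text
[ 0.5303 -0.1557  0.0966 -0.0888 -1.1431  0.0146] 0.965672622687066
foot [ 0.44807533 -0.08798436  0.0205554 ] pad [ 0.59022997 -0.20502488  0.10521691]
[ 0.5316 -0.1568  0.1028 -0.0028 -1.0361 -0.6617] 1.2253148500067255
foot [ 0.44926625 -0.08991204  0.02970404] pad [ 0.59726222 -0.21022208  0.09823643]
wedge hd -78.38970422081807 0.060863074269663656 [ 0.44495959 -0.10105094] foot in wedge -0.010044253811025663 0.006460294876050564
```

The reader is level: fitted tilt −0.003 rad, was −0.089. It moved only 1–2 mm, and the foot sits on the flat at wedge x ≈ −10, y ≈ +6 mm. Now to the pad.

```bash
python3 -c "
from h import *
go(.597,-.210,.16,103)"
```

```text
shift [-0.4035  0.1178 -0.0086] turn 0.0002 t 6.93 pos [0.3914 0.1566 0.1512] hd 103.02 F [-0.6  1.  -0.9]
```

send_rows(commands=[-0.4, 0.12, -0.01, 0, -1, -0.4, 0.12, -0.01, 0, -1, -0.4, 0.12, -0.01, 0, -1, -0.4, 0.12, -0.01, 0, -1, -0.4, 0.12, -0.01, 0, -1])

```text
time: 7.35
tool_pos: [0.4947, -0.028, 0.1556]
tool_rot: [[-0.221, 0.975, -0.002], [0.975, 0.221, 0.0], [0.001, -0.002, -1.0]]
wrist_force: [-0.2, 1.3, -0.8]
gripper_width: 0.0006
```

```bash
python3 -c "
from h import *
go(.597,-.210,.16,103)"
```

```text
shift [-0.2001  0.0595 -0.0047] turn -0.0025 t 7.35 pos [ 0.4947 -0.028   0.1556] hd 102.77 F [-0.2  1.3 -0.8]
```

send_rows(commands=[-0.2, 0.06, -0.005, 0, -1, -0.2, 0.06, -0.005, 0, -1, -0.2, 0.06, -0.005, 0, -1, -0.2, 0.06, -0.005, 0, -1, -0.2, 0.06, -0.005, 0, -1])

```text
time: 7.77
tool_pos: [0.5969, -0.2096, 0.1599]
tool_rot: [[-0.22, 0.975, -0.003], [0.975, 0.22, 0.001], [0.002, -0.002, -1.0]]
wrist_force: [0.2, 0.0, -0.0]
gripper_width: 0.0005
```

send_rows(commands=[0, 0, 0, 0, -1, 0, 0, 0, 0, -1])

```text
time: 7.93
tool_pos: [0.5968, -0.2096, 0.1592]
tool_rot: [[-0.218, 0.976, -0.003], [0.976, 0.218, 0.001], [0.002, -0.003, -1.0]]
wrist_force: [-1.0, 0.4, 0.5]
gripper_width: 0.0001
```

```bash
python3 -c "
from h import *
go(.597,-.210,.11,103)"
```

```text
shift [-0.0005  0.0002  0.0492] turn -0.0046 t 7.93 pos [ 0.5968 -0.2096  0.1592] hd 102.59 F [-1.   0.4  0.5]
```

send_rows(commands=[0, 0, 0.02, 0, -1, 0, 0, 0.04, 0, -1, 0, 0, 0.048, 0, -1, 0, 0, 0.051, 0, -1, 0, 0, 0.053, 0, -1])

```text
time: 8.35
tool_pos: [0.597, -0.2049, 0.1082]
tool_rot: [[-0.224, 0.975, -0.002], [0.975, 0.224, 0.001], [0.001, -0.001, -1.0]]
wrist_force: [0.2, 0.1, 0.2]
gripper_width: 0.0006
```

send_rows(commands=[0, 0, 0.001, 0, -1, 0, 0, 0.002, 0, -1])

```text
time: 8.52
tool_pos: [0.5983, -0.2053, 0.1078]
tool_rot: [[-0.224, 0.975, 0.001], [0.975, 0.224, -0.001], [-0.001, 0.001, -1.0]]
wrist_force: [-0.5, -0.8, -0.2]
gripper_width: 0.0008
```

send_rows(commands=[-0.004, 0, 0, 0, -1, -0.004, 0, 0.001, 0, -1, -0.004, 0, 0.002, 0, -1])

```text
time: 8.77
tool_pos: [0.5992, -0.2095, 0.1054]
tool_rot: [[-0.224, 0.975, 0.001], [0.975, 0.224, -0.001], [-0.001, 0.001, -1.0]]
wrist_force: [-0.7, -0.7, -0.1]
gripper_width: 0.0006
```

send_rows(commands=[0, 0, 0.001, 0, -1, 0, 0, 0.001, 0, -1])

```text
time: 8.93
tool_pos: [0.599, -0.2093, 0.1041]
tool_rot: [[-0.224, 0.975, 0.001], [0.975, 0.224, -0.0], [-0.001, 0.0, -1.0]]
wrist_force: [0.4, -1.0, 1.5]
gripper_width: 0.0007
```

send_rows(commands=[0, 0, 0.001, 0, -1, 0, 0, 0.001, 0, -1])

```text
time: 9.1
tool_pos: [0.5991, -0.2093, 0.104]
tool_rot: [[-0.224, 0.975, 0.001], [0.975, 0.224, -0.001], [-0.001, 0.001, -1.0]]
wrist_force: [-2.3, 0.3, 7.5]
gripper_width: 0.0006
```

send_rows(commands=[0, 0, 0.001, 0, -1, 0, 0, 0.001, 0, -1])

```text
time: 9.27
tool_pos: [0.5991, -0.2094, 0.1039]
tool_rot: [[-0.224, 0.975, 0.001], [0.975, 0.224, -0.001], [-0.002, 0.001, -1.0]]
wrist_force: [-3.3, 0.8, 12.9]
gripper_width: 0.0001
```

Contact came at 96 mm (the level height), at about 5.5 N per mm. I press a little harder and hold for over 1 s.

send_rows(commands=[0, 0, 0.001, 0, -1, 0, 0, 0.001, 0, -1, 0, 0, 0.001, 0, -1, 0, 0, 0.001, 0, -1, 0, 0, 0.001, 0, -1])

```text
time: 9.68
tool_pos: [0.5992, -0.2094, 0.1039]
tool_rot: [[-0.224, 0.975, 0.002], [0.975, 0.224, -0.002], [-0.002, 0.002, -1.0]]
wrist_force: [-4.3, 2.6, 16.8]
gripper_width: 0.0005
```

send_rows(commands=[0, 0, 0, 0, -1, 0, 0, 0, 0, -1, 0, 0, 0, 0, -1, 0, 0, 0, 0, -1, 0, 0, 0, 0, -1])

```text
time: 10.1
tool_pos: [0.5992, -0.2095, 0.1038]
tool_rot: [[-0.224, 0.975, 0.002], [0.975, 0.224, -0.002], [-0.002, 0.002, -1.0]]
wrist_force: [-4.3, 1.1, 16.5]
gripper_width: 0.0004
```

send_rows(commands=[0, 0, 0, 0, -1, 0, 0, 0, 0, -1, 0, 0, 0, 0, -1, 0, 0, 0, 0, -1])

```text
time: 10.43
tool_pos: [0.5992, -0.2094, 0.1039]
tool_rot: [[-0.224, 0.975, 0.002], [0.975, 0.224, -0.002], [-0.002, 0.002, -1.0]]
wrist_force: [-5.2, 2.9, 16.5]
gripper_width: 0.0005
```

send_rows(commands=[0, 0, -0.005, 0, -1, 0, 0, -0.02, 0, -1, 0, 0, -0.05, 0, -1, 0, 0, -0.09, 0, -1, 0, 0, -0.12, 0, -1])

```text
time: 10.85
tool_pos: [0.5989, -0.2091, 0.2229]
tool_rot: [[-0.224, 0.975, 0.0], [0.975, 0.224, -0.0], [-0.0, 0.0, -1.0]]
wrist_force: [1.5, -0.8, 0.4]
gripper_width: 0.0005
```

send_rows(commands=[0.2, -0.05, 0, 0, -1, 0.2, -0.05, 0, 0, -1, 0.2, -0.05, 0, 0, -1, 0.2, -0.05, 0, 0, -1, 0.2, -0.05, 0, 0, -1])

```text
time: 11.27
tool_pos: [0.5038, -0.0237, 0.2206]
tool_rot: [[-0.224, 0.975, -0.0], [0.975, 0.224, 0.0], [0.0, -0.0, -1.0]]
wrist_force: [0.8, 0.9, 0.1]
gripper_width: 0.0007
```

send_rows(commands=[0.2, -0.05, 0, 0, -1, 0.2, -0.05, 0, 0, -1, 0.2, -0.05, 0, 0, -1, 0.2, -0.05, 0, 0, -1, 0.2, -0.05, 0, 0, -1])

```text
time: 11.68
tool_pos: [0.4102, 0.16, 0.2208]
tool_rot: [[-0.224, 0.975, 0.0], [0.975, 0.224, 0.0], [0.0, 0.0, -1.0]]
wrist_force: [0.6, 0.6, -0.3]
gripper_width: 0.0006
```

```bash
python3 -c "
from h import *
go(.4,.2,.2,103)
snap('top','top5');crop('top5',235,155,400,265,4.8,'c7')"
```

```text
shift [ 0.0413 -0.0009  0.0208] turn -0.0007 t 11.68 pos [0.4102 0.16   0.2208] hd 102.94 F [ 0.6  0.6 -0.3]
```

View pics/c7.png

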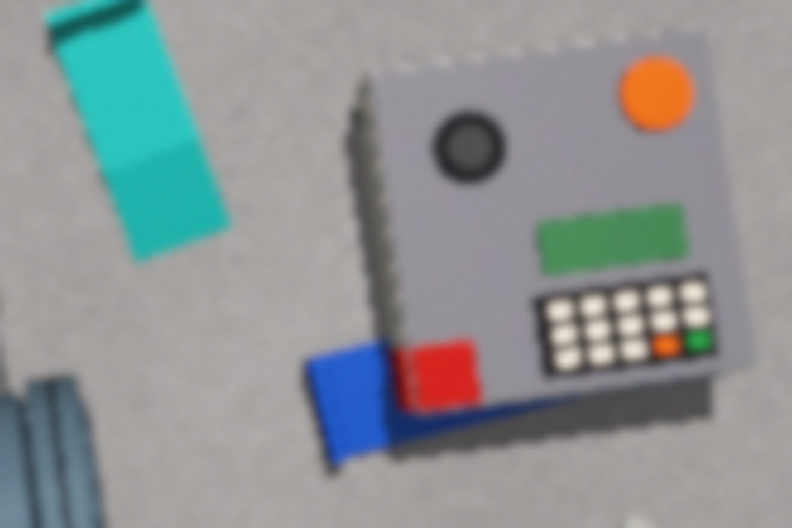

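The picture is unchanged after the press: pad at (657,92), tag at (445,375), lip at (320,410). The arm is clear.

```bash
python3 -c "
from h import *
print(order.finish_job())"
```

```text
the job is handed in; nothing more can be done
None
```

The job is handed in: the reader stands level on the blue wedge, and it did not rock when I pressed the orange pad.

- **Wedge:** I nudged it at the lip until it lined up with the red foot, then pushed it nose first, peaking at about 16 N at the wrist. That is more than the 3–10 N you gave. The foot now sits on the flat top, about 10 mm behind the wedge's middle and 6 mm off its centre line.
- **Level:** a fit to both cameras gave a tilt of about −0.003 rad, against −0.089 at the start. The reader moved only 1–2 mm.
- **Press:** I held the pad at 13–17 N for about 1.2 s. The tool height stayed within 0.1 mm, and contact came at 96 mm, the level height.
- **Afterwards:** I lifted away, and a top picture showed the reader and wedge unchanged. The robot clock read about 12 s at hand-in. None of the checks failed; I did not re-measure the bystanders.

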